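# Pack a fresh cheese under vacuum

## Task

Put this fresh cheese up under vacuum: lower the draining basket gently into the glass canister and let go of it, set the lid gently on the canister and turn it clockwise to its stop so that it is locked, then give the pump in the lid two full strokes, pushing it fully down and letting it spring fully up each time. Leave the canister standing about where it is, and leave the other cheeses and tubs alone.

Things in the scene. Friction and masses are not known exactly. Their poses are not given: they have to be found in the camera images.
- canister: Clear glass jar with a black rubber foot ring, 0.9 kg, loose, standing upright; origin at the centre of its underside, z up. 100 mm high, outside diameter 96 (neck 93), mouth 86, inner floor 8 mm above the origin. Its x axis is the line of its two blue ears; half a turn looks the same. Only weight and friction hold it: pushed or turned hard, it slides.
- ear (a point): Middle of the blue flat carrying ear on the canister's +x side, 63 mm from the axis, 71 mm above the canister's origin; a second ear sits opposite. Each is 26 mm wide, 8 thick and ends 77 mm from the axis, beyond the lid's edge.
- canister_lug (a point): Blue bayonet lug on the canister's neck above this ear (another above the other ear): 6 mm proud of the neck, 91 to 96 mm above the origin. Seen from above it runs from 26 degrees clockwise to 18 degrees anticlockwise of the ear; a stop hangs below its clockwise end. The point is on the ear's line, 50 mm from the axis, 94 mm up.
- lid: Loose pale grey-blue hollow dome lid, 0.2 kg, 119 mm across, 48 high, open side down on the counter; origin at the centre of its lower edge, z up; x along its dark blue bar grip; half a turn is the same. It has 4 mm play all round on the neck. Seated on the glass rim its origin is 84 mm above the canister's. Turned clockwise it stops with the bar along the ears: locked; past that the canister turns with it.
- lid_lug (a point): Inward lug (36 degrees wide, 5 mm high) at the lid's lower edge under the +x end of the bar, 53 mm from the axis; another opposite. The lid drops onto the rim only where its lugs pass beside the canister's: with the bar 45 to 125 degrees anticlockwise (from above) of the line of the ears, 65 is good; then turn it clockwise.
- lid_grip (a point): Where to grip the lid: inside its blue bar grip, 84 mm long along the lid's x, 30 mm wide (grip across this), 48 to 80 mm above the lid's origin. The point is on the axis, 68 mm above the origin. The pump rises from the middle of the bar to 34 mm above this point.
- pump (a joint): Travel of the pump plunger in m: 0 is fully up, 0.016 is fully down. It goes straight down into the lid; its spring pushes back with about 3 N at the top and 10 N at the bottom, and lifts it again when let go.
- pump_top (a point): Centre of the flat top of the pump plunger, a grey round cap 25 mm in diameter in the middle of the lid's bar grip, 102 mm above the lid's origin when up. When fully down it still stands 6 mm above the bar.
- basket: Loose white slotted draining basket with a pale fresh cheese in it, 0.26 kg, 72 mm across, 62 high, green strap handle above; origin at the centre of its underside, z up. It stands in a fixed round steel drip dish (120 mm across, rim 14 mm, floor 6 mm high). In the canister its origin is 8 mm above the canister's and the handle ends 17 mm above the rim, clear of the closed lid.
- basket_grip (a point): Centre of the level green bar on top of the basket's handle, 104 mm above the basket's origin: 66 mm long along the basket's x, 12 mm wide (grip across this), 10 mm high, 37 mm clear below it. To let go in the canister's mouth open the fingers only to about 30 mm, or they press on the glass.
- tub_a: Bystander: round cream-coloured cheese tub with a yellow lid, 98 mm in diameter, 44 high; origin at the centre of its underside. Leave alone.
- tub_b: Bystander: a second tub just like it. Leave alone.
- wax_cheese: Bystander: round cheese in red wax, 84 mm in diameter, 38 high; origin at the centre of its underside. Leave alone.
- cheese_block: Bystander: yellow block of cheese with a white label, 75 x 125 x 36 mm; origin at the centre of its underside. Leave alone.
Not all that is in view belongs to the job. What is shaped like the basket but orange is not meant.

How it is judged:
By the outcome, as a careful person would: the job done as asked, in the order asked, and still so for the second after the job is handed in, with the robot touching nothing.
It also fails if it takes over 67 s, if anything falls off the work surface, if the arm or the gripper's body presses on something with over 40 N, if the wrist force passes 120 N, or if a joint passes its speed limit or range.

## Robot

A 6-joint arm with a two-finger parallel gripper is mounted at the origin on the work surface. World frame = base frame: x ahead of the robot, y to its left, z up, the work surface at z = 0. Lengths are in mm, angles in rad, forces in N, time in s.
With the tool pointing down it reaches from about 350 to 775 mm from the base axis. Payload 7.3 kg.
Tool frame: the origin (TCP) lies midway between the tips of the shut fingers; the grasp point (between the pads) lies 19 mm behind it; z points along the fingers, y is the line along which they close (so a half turn about z gives the same grasp; the last joint's range is limited). The gripper opens to 92 mm and grips with 3 to 60 N. Pads are 19 mm wide; open, the fingers measure 130 mm over their backs; the gripper's body (75 mm by 190 mm) begins 47 mm behind the grasp point.
Start: joints at [-0.146, 0.342, 1.524, -0, 1.275, -0.146], TCP at [525.019, 0.019, 226.741] pointing down, gripper open.
Joint ranges: [-2.53, 2.53], [-0.77, 2.02], [0.04, 2.7], [-1, 4.14], [0.28, 2.66], [-3.11, 3.11]. Speed limits (rad/s): [2.57, 2.57, 3.14, 3.14, 3.14, 3.14].

## Interface

Orientations are given as [roll, pitch, yaw] about the fixed x, y, z axes, in that order (R = Rz(yaw) Ry(pitch) Rx(roll)).
In Python, from plant import bot gives the robot as it stands. The module is installed in compiled form; this text tells all that it offers.
- The arm moves only by the shell command python3 -m crank 'ROWS' [OPENING]. ROWS is JSON, a list of rows, each a list of 6 numbers: the shift along the tool's x, y, z in m, then the turn, a rotation vector about the tool's x, y, z in rad. In form: [[dx, dy, dz, wx, wy, wz], ...]. A call has 1 to 5 rows; each row shifts and turns the commanded pose from where the row before left it, along the tool's axes as they then stand; what a row does not reach is not made up. A row lasts 1/8 s, in which the tool goes at most 62.5 mm and 10.7 degrees, less where a joint would pass 70% of its speed; a pose out of reach is approached as far as the arm can. A call is refused whole if a number of a shift passes 0.0625 or a number of a turn 0.188, either way. A call with a gripper value outside its range is refused whole. OPENING is the opening in per cent of the stroke, from 0 (shut) to 100 (fully open), set as the call begins (- or left out, the last holds). The fingers move at their own pace and stop on an object; the grip force is fixed at half the most. Time passes only in rows, so rows that do not move let the fingers close. It gives the time, the measured TCP pose, the force, the opening and the grip force at its end, in the units of the state.
- bot.get_obs(): the state, without advancing time (a new reading comes with each control period).
- bot.capture(name): name is "scene" or "side" or "wrist"; returns a dict with "color" (420x560x3 uint8, blue, green, red), "fov_y" (degrees; the focal length in pixels is half the picture's height over the tangent of half this angle, whatever the lens; pixels are square), "cx", "cy" (the principal point, pixels), "extrinsics" (4x4, takes a point from world to camera coordinates); the wrist camera has in their place "tool_from_camera" (4x4, takes a point from camera to tool coordinates, whose origin is the TCP and whose axes are the flange's). Camera axes: x right, y up, looking along -z (the intrinsics and any distortion apply to the point x, -y, -z); pixel columns grow to the right and rows downward; lengths in mm; the calibration is good to about 2 mm. A picture is of the moment at which its call begins: read the wrist's pose just before it. There is no depth.
- bot.close_job(): hands the job in; it is judged then, once.
The state is a dict: "time": time; "joint_positions": joint angles; "dq": joint speeds; "tau": joint torques, N m; "tool_pos": TCP position; "tcp_rot": TCP orientation; "contact_force": force on the tool from outside, world axes, zero at the start; "moment": the same for the moment, N m; "grip_width": finger opening in mm; "finger_force": force on a finger pad.
Only numpy, scipy, OpenCV 4.12 (cv2) and the standard library are available. Lean on these libraries where they do the work, as an engineer would, in place of code of your own. Each camera call takes 0.05 s, during which the arm holds its last target. There are 200 camera calls.

## Working session

There is one attempt and no reset: what is moved stays moved. The work goes in short steps, Python scripts to look and compute and a shell command to move; the robot and the scene stay as the last step left them, time stands still between calls to the robot, and variables do not carry over. Pictures are saved under pics/ and viewed, at most 11 in all, crops included, and the job is handed in when it is done.

```bash
mkdir -p pics
python3 - <<'E'
from plant import bot
import cv2,numpy as np,pickle
o=bot.get_obs();print({k:np.round(v,3) for k,v in o.items()})
d={}
for n in("scene","side","wrist"):
    c=bot.capture(n);d[n]=c;cv2.imwrite(f"pics/{n}0.png",c["color"]);print(n,{k:(np.round(v,3).tolist()) for k,v in c.items() if k!="color"})
pickle.dump((o,d),open("d0.pkl","wb"))
E
```

```text
{'time': np.float64(0.0), 'joint_positions': array([-0.146,  0.343,  1.525,  0.   ,  1.275, -0.146]), 'dq': array([-0.   , -0.001,  0.001, -0.   , -0.001, -0.   ]), 'tau': array([ 1.0000e-03, -4.3125e+01, -2.4422e+01,  7.2000e-02,  5.6000e-02,
       -0.0000e+00]), 'tool_pos': array([5.24599e+02, 8.30000e-02, 2.26030e+02]), 'tcp_rot': array([-3.14 , -0.   ,  1.571]), 'contact_force': array([-0.099,  0.48 , -0.158]), 'moment': array([-0.001, -0.025,  0.069]), 'finger_force': np.float64(0.0), 'grip_width': np.float64(91.733)}
scene {'fov_y': 46.73, 'cx': 283.568, 'cy': 215.899, 'extrinsics': [[-0.322, 0.947, 0.001, 248.486], [-0.754, -0.258, 0.604, 368.557], [0.572, 0.194, 0.797, -1542.65], [0.0, 0.0, 0.0, 1.0]]}
side {'fov_y': 55.404, 'cx': 281.885, 'cy': 206.868, 'extrinsics': [[0.964, -0.264, 0.017, -574.818], [0.15, 0.599, 0.787, -138.118], [-0.218, -0.756, 0.617, -934.167], [0.0, 0.0, 0.0, 1.0]]}
wrist {'fov_y': 68.224, 'cx': 276.27, 'cy': 207.268, 'tool_from_camera': [[0.0, 0.965, 0.264, 71.412], [1.0, -0.0, -0.0, -0.787], [-0.0, 0.264, -0.965, -158.054], [0.0, 0.0, 0.0, 1.0]]}
```

View pics/scene0.png

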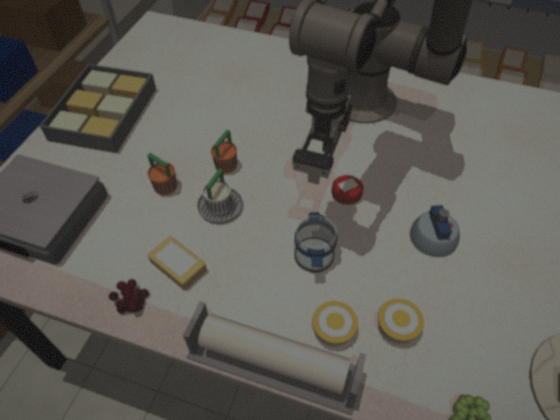

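View pics/side0.png

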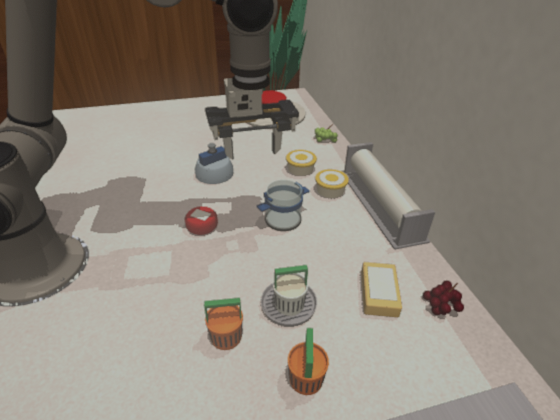

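The scene view shows the canister at about (316,245) with its ears at (315,218) and (317,258), the lid at (436,232) and the white basket with its green handle at (216,190). The side view shows the canister at (283,205), the lid at (214,165) and the basket at (291,285). I'll start with colour masks.

```bash
cat > h.py <<'E'
import numpy as np,cv2
from scipy.spatial.transform import Rotation as R
def T_wc(c,o=None):
    if "extrinsics" in c: return np.linalg.inv(np.array(c["extrinsics"]))
    T=np.eye(4);T[:3,:3]=R.from_euler("xyz",o["tcp_rot"]).as_matrix();T[:3,3]=o["tool_pos"]
    return T@np.array(c["tool_from_camera"])
def ray(c,px,o=None):
    f=210/np.tan(np.radians(c["fov_y"])/2);T=T_wc(c,o)
    d=T[:3,:3]@np.array([(px[0]-c["cx"])/f,-(px[1]-c["cy"])/f,-1]);return T[:3,3],d/np.linalg.norm(d)
def onz(c,px,z,o=None):
    p,d=ray(c,px,o);return p+d*(z-p[2])/d[2]
def tri(r1,r2):
    (p,a),(q,b)=r1,r2;s=np.linalg.lstsq(np.c_[a,-b],q-p,rcond=None)[0]
    A,B=p+a*s[0],q+b*s[1];return (A+B)/2,np.linalg.norm(A-B)
def blobs(img,lo,hi,amin=12,box=None):
    m=cv2.inRange(cv2.cvtColor(img,cv2.COLOR_BGR2HSV),np.array(lo),np.array(hi))
    if box: k=np.zeros_like(m);x0,y0,x1,y1=box;k[y0:y1,x0:x1]=1;m=m*k
    n,l,s,c=cv2.connectedComponentsWithStats(m)
    out=[]
    for i in range(1,n):
        if s[i,4]>=amin:
            ys,xs=np.nonzero(l==i);rc=cv2.minAreaRect(np.c_[xs,ys].astype(np.float32))
            out.append((np.round(c[i],1).tolist(),int(s[i,4]),[s[i,0],s[i,1],s[i,0]+s[i,2],s[i,1]+s[i,3]],np.round(cv2.boxPoints(rc)).tolist()))
    return out
E
python3 - <<'E'
from h import *;import pickle
o,d=pickle.load(open("d0.pkl","rb"))
for n in("scene","side"):
    for nm,lo,hi in(("blue",(100,90,30),(125,255,255)),("green",(55,90,30),(85,255,255))):
        for b in blobs(d[n]["color"],lo,hi):
            if 150<b[0][0]<480 and 120<b[0][1]<380: print(n,nm,b[0],b[1],[int(v) for v in b[2]],b[3])
# contact-sheet zooms
def z(n,x,y):return cv2.resize(d[n]["color"][y:y+72,x:x+72],(260,260),interpolation=cv2.INTER_CUBIC)
im=np.vstack([np.hstack([z("scene",280,205),z("scene",400,195),z("scene",185,155)]),np.hstack([z("side",250,165),z("side",178,125),z("side",255,255)])])
cv2.imwrite("pics/z.png",cv2.convertScaleAbs(im,alpha=1.8))
E
```

```text
scene blue [435.5, 209.8] 44 [432, 207, 442, 216] [[430.0, 212.0], [436.0, 203.0], [441.0, 207.0], [435.0, 216.0]]
scene blue [443.7, 227.5] 102 [437, 222, 451, 234] [[437.0, 222.0], [445.0, 219.0], [451.0, 231.0], [442.0, 235.0]]
scene blue [316.6, 260.9] 84 [311, 256, 322, 266] [[311.0, 256.0], [321.0, 256.0], [321.0, 265.0], [311.0, 265.0]]
scene green [221.8, 138.2] 41 [216, 131, 229, 147] [[214.0, 145.0], [227.0, 131.0], [228.0, 132.0], [216.0, 146.0]]
scene green [157.1, 159.8] 55 [149, 154, 167, 166] [[148.0, 156.0], [150.0, 154.0], [166.0, 164.0], [165.0, 166.0]]
scene green [214.3, 178.3] 62 [208, 170, 222, 189] [[206.0, 186.0], [220.0, 169.0], [222.0, 171.0], [208.0, 188.0]]
side blue [219.8, 149.0] 22 [217, 147, 224, 152] [[217.0, 148.0], [222.0, 146.0], [223.0, 150.0], [218.0, 151.0]]
side blue [204.3, 154.4] 19 [201, 153, 209, 157] [[201.0, 154.0], [207.0, 152.0], [208.0, 155.0], [202.0, 157.0]]
side blue [262.9, 206.8] 16 [261, 205, 267, 210] [[260.0, 206.0], [264.0, 204.0], [266.0, 207.0], [262.0, 209.0]]
side green [290.7, 268.8] 95 [276, 266, 307, 273] [[276.0, 269.0], [306.0, 265.0], [306.0, 268.0], [276.0, 272.0]]
side green [222.0, 301.6] 120 [205, 299, 240, 305] [[205.0, 301.0], [239.0, 298.0], [239.0, 302.0], [205.0, 305.0]]
side green [309.3, 346.5] 202 [306, 329, 313, 364] [[306.0, 329.0], [312.0, 329.0], [312.0, 363.0], [306.0, 363.0]]
```

View pics/z.png

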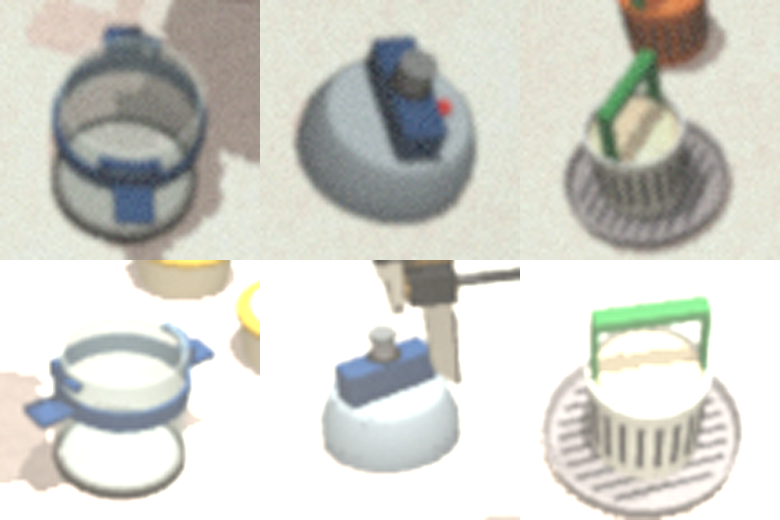

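The crops show the ears at scene (316.8,261.8) and (313.5,214.7), and at side (262.5,207.1) and (306,190). The pump top is at scene (443.8,212.5) and side (212,146). The basket's bar is clear in both views.

Run:
```python
from h import *;import pickle
o,d=pickle.load(open("d0.pkl","rb"));S,D=d["scene"],d["side"]
t=lambda a,b:print(np.round(tri(ray(S,a),ray(D,b))[0],1),round(tri(ray(S,a),ray(D,b))[1],1))
print("ears");t((316.8,261.8),(262.5,207.1));t((316.8,261.8),(306,190));t((313.5,214.7),(306,190));t((313.5,214.7),(262.5,207.1))
for p in((316.8,261.8),(313.5,214.7)):print(onz(S,p,73))
for p in((262.5,207.1),(306,190)):print(onz(D,p,73))
print("pump");t((443.8,212.5),(212,146))
print(onz(S,(443.8,212.5),102),onz(D,(212,146),102))
print("bar", [onz(S,p,80) for p in((436-0,206.),(445.5,234))])
print("bask", [np.round(onz(S,p,114),1) for p in((207.5,186.5),(221,170.5))],[np.round(onz(D,p,114),1) for p in((276.5,270),(306,266.5))])
```

```text
ears
[5.874e+02 5.150e+01 3.000e-01] 72.7
[671.3  43.   73.6] 4.4
[625.2  -6.7 137.9] 65.6
[543.5  -1.4  72.5] 0.6
[668.79068411  44.06796643  73.        ]
[543.53422827  -1.18618085  73.        ]
[543.5578414   -2.35990397  73.        ]
[672.78567487  41.39809931  73.        ]
pump
[457.3 291.8  97.8] 1.4
[460.03956694 291.57892194 102.        ] [457.06654882 283.35337885 102.        ]
bar [array([427.05550416, 274.19628817,  80.        ]), array([503.59581861, 307.00729975,  80.        ])]
bask [array([ 574.8, -261. ,  114. ]), array([ 516.2, -250.8,  114. ])] [array([ 513.5, -254.2,  114. ]), array([ 572.5, -259.7,  114. ])]
```

```bash
python3 -m crank '[[-0.0625,0.005,0,0,0,0],[-0.0625,0.005,0,0,0,0],[-0.0625,0.005,0,0,0,0],[-0.0625,0.004,0,0,0,0],[-0.005,0,0,0,0,0]]' 100
python3 -m crank '[[0,0,0,0,0,-0.18],[0,0,0,0,0,-0.18],[0,0,0,0,0,-0.18],[0,0,0,0,0,-0.18]]' 100
python3 -m crank '[[0,0,0,0,0,-0.18],[0,0,0,0,0,-0.18],[0,0,0,0,0,-0.18],[0,0,0,0,0,-0.17],[0,0,0,0,0,0]]' 65
python3 - <<'E'
from plant import bot
from h import *
o=bot.get_obs();c=bot.capture("wrist");cv2.imwrite("pics/w1.png",c["color"])
print(np.round(o["tool_pos"],1),np.round(o["tcp_rot"],3),np.round(o["joint_positions"],2))
for b in blobs(c["color"],(50,80,30),(85,255,255),100):
    print(b, [np.round(onz(c,p,115,o),1).tolist() for p in [b[0]]+b[3]])
E
```

```text
time: 0.78
tool_pos: [543.3, -258.3, 225.7]
tcp_rot: [-3.141, 0.0, 1.566]
contact_force: [-0.4, -0.6, -0.1]
grip_width: 91.7
finger_force: 0.0
time: 1.27
tool_pos: [543.9, -252.8, 226.5]
tcp_rot: [3.141, -0.001, 2.298]
contact_force: [0.2, -0.8, -0.3]
grip_width: 91.9
finger_force: 0.0
time: 1.9
tool_pos: [544.0, -253.0, 226.6]
tcp_rot: [3.141, -0.0, 3.0]
contact_force: [-0.1, 1.1, -0.3]
grip_width: 60.0
finger_force: 0.0
[ 544.  -253.   226.6] [ 3.141 -0.     3.   ] [-0.56  0.48  1.31  0.    1.36 -1.99]
([195.7, 39.8], 1344, [np.int32(185), np.int32(0), np.int32(215), np.int32(87)], [[184.0, 0.0], [209.0, -2.0], [215.0, 86.0], [190.0, 88.0]]) [[402.1, -296.4, 115.0], [374.0, -299.5, 115.0], [375.4, -280.3, 115.0], [437.7, -287.9, 115.0], [436.3, -308.4, 115.0]]
([269.8, 198.6], 906, [np.int32(262), np.int32(162), np.int32(278), np.int32(237)], [[261.0, 162.0], [274.0, 161.0], [278.0, 236.0], [265.0, 237.0]]) [[537.3, -257.5, 115.0], [503.9, -260.3, 115.0], [504.6, -249.0, 115.0], [573.6, -255.2, 115.0], [572.9, -267.2, 115.0]]
([95.4, 205.8], 1267, [np.int32(56), np.int32(187), np.int32(146), np.int32(220)], [[54.0, 208.0], [59.0, 182.0], [146.0, 198.0], [141.0, 224.0]]) [[521.8, -413.9, 115.0], [518.5, -451.4, 115.0], [496.2, -439.2, 115.0], [521.2, -367.0, 115.0], [544.3, -377.6, 115.0]]
```

View pics/w1.png

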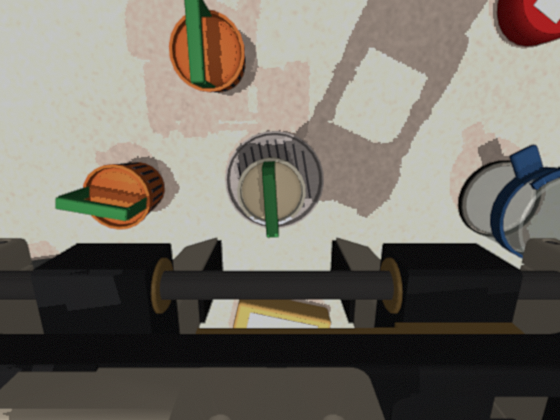

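The wrist view shows the white basket's green bar at about (270,199), clear of the orange ones. Its centre is about (540.5,-258), along -5.5°.

```bash
python3 -m crank '[[0.003,-0.005,0.05,0,0,-0.04],[0,0,0.05,0,0,0],[0,0,0.025,0,0,0],[0,0,0.01,0,0,0],[0,0,0,0,0,0]]'
python3 -m crank '[[0,0,0,0,0,0],[0,0,0,0,0,0],[0,0,0,0,0,0],[0,0,0,0,0,0],[0,0,0,0,0,0]]' 0
python3 -m crank '[[0,0,-0.03,0,0,0],[0,0,-0.06,0,0,0],[0,0,-0.06,0,0,0],[0,0,-0.02,0,0,0],[0,0,0,0,0,0]]'
python3 - <<'E'
from plant import bot
from h import *
o=bot.get_obs();c=bot.capture("wrist");cv2.imwrite("pics/w2.png",c["color"])
print(np.round(o["tool_pos"],1),np.round(o["tcp_rot"],3))
T=np.linalg.inv(np.array(c["tool_from_camera"]))
c=bot.capture("scene");s=bot.capture("side");import pickle;pickle.dump((o,c,s),open("d2.pkl","wb"))
for k in(c,s):
  for b in blobs(k["color"],(55,90,30),(85,255,255),20):print(b)
E
```

```text
time: 2.58
tool_pos: [540.4, -258.6, 91.8]
tcp_rot: [3.141, -0.0, 3.04]
contact_force: [-0.0, 0.3, 0.2]
grip_width: 59.8
finger_force: 0.0
time: 3.2
tool_pos: [540.3, -258.8, 91.8]
tcp_rot: [3.142, 0.0, 3.041]
contact_force: [-0.4, -0.2, 1.1]
grip_width: 14.4
finger_force: 0.0
time: 3.82
tool_pos: [540.7, -259.0, 262.9]
tcp_rot: [-3.14, 0.003, 3.041]
contact_force: [0.6, -0.3, -2.6]
grip_width: 11.7
finger_force: 30.0
[ 540.7 -259.   262.9] [-3.140e+00  3.000e-03  3.041e+00]
([156.9, 159.6], 56, [np.int32(149), np.int32(154), np.int32(167), np.int32(166)], [[148.0, 156.0], [150.0, 153.0], [166.0, 164.0], [165.0, 167.0]])
([244.8, 33.6], 293, [np.int32(232), np.int32(18), np.int32(257), np.int32(57)], [[230.0, 19.0], [242.0, 13.0], [260.0, 53.0], [249.0, 58.0]])
([222.6, 301.7], 109, [np.int32(206), np.int32(299), np.int32(240), np.int32(305)], [[206.0, 302.0], [239.0, 298.0], [239.0, 302.0], [206.0, 305.0]])
([309.3, 346.7], 198, [np.int32(306), np.int32(329), np.int32(313), np.int32(364)], [[306.0, 329.0], [312.0, 329.0], [312.0, 363.0], [306.0, 363.0]])
```

View pics/w2.png

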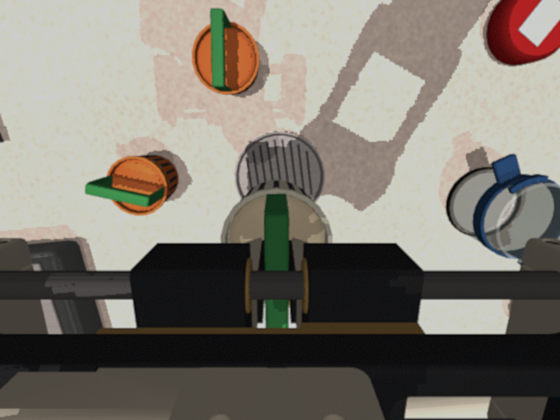

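The basket hangs in the grip, bar end at (277,194). The canister's mouth is at right, about (530,215). I'll carry the basket to a spot where the wrist camera sees the canister whole.

```bash
python3 -m crank '[[-0.012,0.03,0,0,0,0],[-0.022,0.053,0,0,0,0],[-0.022,0.053,0,0,0,0],[-0.022,0.053,0,0,0,0],[-0.022,0.053,0,0,0,0]]'
python3 -m crank '[[-0.015,0.035,0,0,0,0],[-0.007,0.016,0,0,0,0],[0,0,0,0,0,0],[0,0,0,0,0,0]]'
python3 - <<'E'
from plant import bot
from h import *
o=bot.get_obs();c=bot.capture("wrist");cv2.imwrite("pics/w3.png",c["color"])
import pickle;pickle.dump((o,c),open("d3.pkl","wb"))
print(np.round(o["tool_pos"],1),np.round(o["tcp_rot"],3))
# bar end in tool coordinates (tool frame as world)
I={"tool_pos":np.zeros(3),"tcp_rot":np.zeros(3)}
print("bar end",onz(c,(277,193.5),-24,I))
for b in blobs(c["color"],(100,90,30),(125,255,255),100):print(b)
E
```

```text
time: 4.6
tool_pos: [664.2, -26.4, 259.4]
tcp_rot: [3.142, -0.004, 3.041]
contact_force: [0.7, -0.3, -2.4]
grip_width: 11.3
finger_force: 30.0
time: 5.1
tool_pos: [690.7, 18.9, 261.2]
tcp_rot: [-3.141, -0.001, 3.039]
contact_force: [-0.5, 0.1, -3.8]
grip_width: 11.2
finger_force: 30.0
[690.7  18.9 261.2] [-3.141e+00 -1.000e-03  3.039e+00]
bar end [ 41.43800167   0.6231357  -24.        ]
([245.8, 51.0], 711, [np.int32(229), np.int32(34), np.int32(271), np.int32(71)], [[224.0, 44.0], [260.0, 28.0], [272.0, 55.0], [236.0, 71.0]])
([294.1, 161.4], 554, [np.int32(271), np.int32(145), np.int32(309), np.int32(177)], [[271.0, 157.0], [303.0, 145.0], [312.0, 169.0], [280.0, 181.0]])
```

View pics/w3.png

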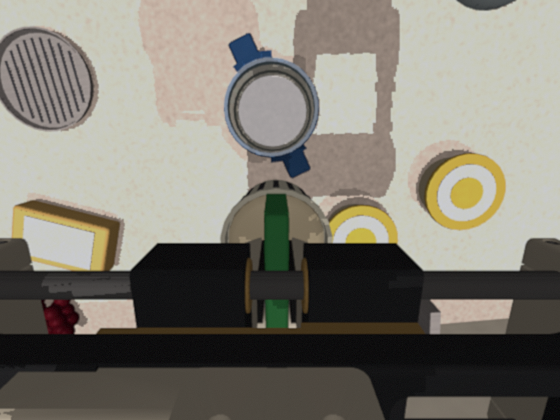

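The view shows the canister mouth with outer ring centre at about (272,107), and ears at (246,51) and (294,161). The basket rim's far edge is at (276,181), with sides at columns 222 and 330.

Run:
```python
from h import *;import pickle
o,c=pickle.load(open("d3.pkl","rb"));I={"tool_pos":np.zeros(3),"tcp_rot":np.zeros(3)}
g=lambda p,z:np.round(onz(c,p,z,I),1)
print("rim",g((276,181),23),g((222,238),23),g((330,238),23))
zt=lambda z:o["tool_pos"][2]-z
for n,p in dict(L=(225,107),R=(319,107),T=(271,57),B=(272,157),C=(272,107)).items(): print(n,g(p,zt(98)), np.round(onz(c,p,98,o),1))
a,b=onz(c,(245.8,51),73,o),onz(c,(294.1,161.4),73,o)
print("ears",a,b,(a+b)/2,np.degrees(np.arctan2(*(a-b)[1::-1])), g((245.8,51),zt(75)),g((294.1,161.4),zt(75)))
hsv=cv2.cvtColor(c["color"],cv2.COLOR_BGR2GRAY)
print(hsv[107,215:330].tolist());print(hsv[45:170,272].tolist());print(hsv[165:200,262].tolist())
```

```text
rim [38.3  0.2 23. ] [  2.4 -33.4  23. ] [ 2.4 33.8 23. ]
L [ 86.3 -50.2 163.2] [599.5 -22.4  98. ]
R [ 86.3  42.6 163.2] [609.  70.  98.]
T [131.5  -4.6 163.2] [559.2  27.6  98. ]
B [ 37.3  -3.9 163.2] [653.   18.6  98. ]
C [ 86.3  -3.8 163.2] [604.2  23.8  98. ]
ears [546.3470716    2.78420484  73.        ] [662.92315104  41.98195189  73.        ] [604.63511132  22.38307837  73.        ] -161.41520533643072 [141.3 -30.4 186.2] [ 30.   20.2 186.2]
[185, 183, 183, 184, 186, 185, 185, 182, 171, 144, 138, 132, 103, 62, 82, 119, 124, 118, 96, 59, 57, 90, 111, 122, 153, 163, 162, 162, 161, 159, 160, 158, 158, 158, 159, 159, 160, 160, 160, 159, 160, 159, 159, 159, 160, 159, 160, 160, 160, 160, 160, 161, 160, 161, 160, 162, 160, 160, 159, 160, 161, 161, 161, 160, 161, 161, 161, 161, 160, 161, 160, 159, 160, 160, 160, 160, 162, 161, 162, 162, 162, 161, 161, 160, 161, 161, 161, 163, 162, 163, 147, 108, 96, 87, 61, 61, 86, 101, 92, 89, 120, 129, 117, 110, 150, 197, 202, 200, 199, 200, 199, 200, 200, 201, 200]
[200, 199, 198, 193, 187, 179, 179, 181, 179, 178, 172, 160, 147, 130, 126, 118, 89, 56, 55, 79, 101, 102, 93, 91, 83, 60, 47, 63, 84, 98, 138, 177, 167, 160, 160, 158, 159, 159, 160, 161, 161, 160, 160, 159, 158, 159, 159, 159, 161, 161, 162, 161, 162, 162, 162, 161, 161, 161, 160, 160, 160, 159, 160, 159, 160, 160, 160, 161, 161, 161, 160, 161, 160, 161, 162, 163, 163, 163, 161, 161, 160, 162, 162, 162, 161, 159, 159, 161, 161, 160, 161, 161, 160, 159, 160, 160, 160, 161, 162, 162, 154, 125, 97, 84, 66, 58, 79, 106, 123, 128, 121, 93, 45, 26, 28, 27, 49, 92, 129, 137, 137, 135, 132, 131, 132]
[139, 137, 137, 135, 133, 133, 135, 137, 136, 137, 137, 139, 142, 143, 142, 140, 129, 95, 42, 16, 17, 16, 25, 39, 66, 97, 117, 119, 118, 115, 104, 100, 107, 110, 112]
```

```bash
python3 -m crank '[[0.03,-0.002,0.01,0,0,0],[0.03,-0.002,0.015,0,0,0],[0.021,0,0.015,0,0,0],[0,0,0.005,0,0,0],[0,0,0,0,0,0]]'
python3 -m crank '[[0,0,0,0,0,0],[0,0,0,0,0,0]]'
python3 - <<'E'
from plant import bot
from h import *
o=bot.get_obs();c=bot.capture("scene");s=bot.capture("side")
import pickle;pickle.dump((o,c,s),open("d4.pkl","wb"))
print(np.round(o["tool_pos"],1),np.round(o["tcp_rot"],3))
z=lambda k,x,y:cv2.resize(k["color"][y:y+120,x:x+80],(400,600),interpolation=cv2.INTER_CUBIC)
cv2.imwrite("pics/h4.png",cv2.convertScaleAbs(np.hstack([z(c,275,155),z(s,245,110)]),alpha=1.6))
E
```

```text
time: 5.78
tool_pos: [610.8, 23.7, 217.2]
tcp_rot: [-3.141, 0.001, 3.04]
contact_force: [-0.1, 0.0, -2.2]
grip_width: 11.8
finger_force: 30.0
time: 6.02
tool_pos: [610.8, 24.4, 217.0]
tcp_rot: [-3.142, 0.001, 3.041]
contact_force: [-0.4, -0.2, -3.7]
grip_width: 11.4
finger_force: 30.0
[610.8  24.4 217. ] [-3.142e+00  1.000e-03  3.041e+00]
```

View pics/h4.png

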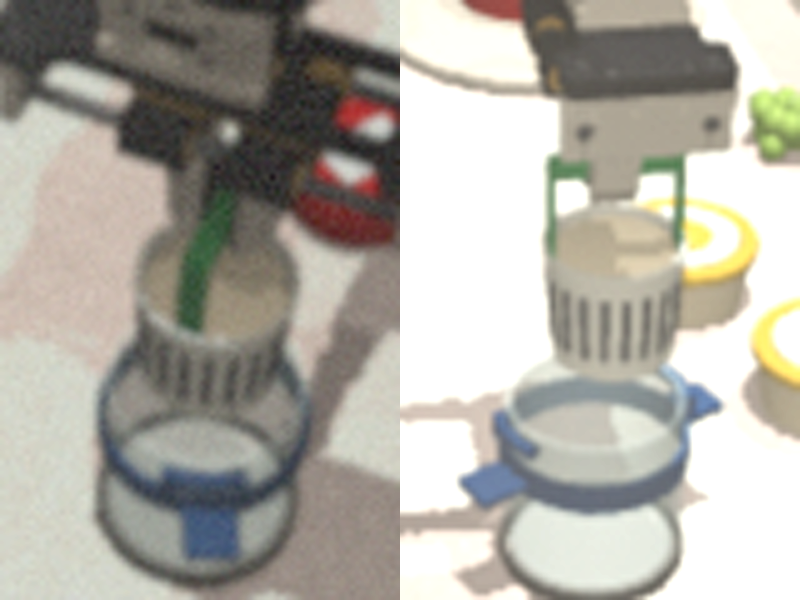

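Side crop: basket rim centre column is about 616 of 800, canister rim about 600. Scene crop: basket rim about 217, canister about 203. I'll turn both into an offset.

Run:
```python
from h import *;import pickle
o,c,s=pickle.load(open("d4.pkl","rb"))
def xy(ps,pc,z):
    A=[];b=[]
    for k,p in((s,ps),(c,pc)):
        q=onz(k,p,z);d=ray(k,p)[1][:2];n=np.array([-d[1],d[0]])/np.linalg.norm(d);A.append(n);b.append(n@q[:2]);print(np.round(q,1))
    return np.linalg.solve(A,b)
B=xy((245+216/5,110+247/5),(275+217/5,155+283/5),194)
C=xy((245+200/5,110+407/5),(275+203/5,155+412/5),100)
D=C-B;print(B,C,D);t=3.041
print("tool",D@[np.cos(t),np.sin(t)],D@[np.sin(t),-np.cos(t)])
```

```text
[611.6  12.3 194. ]
[622.6  26.9 194. ]
[606.  13. 100.]
[624.1  26.5 100. ]
[615.65828874  25.46321934] [609.07392522  23.26583567] [-6.58436352 -2.19738368]
tool 6.330410344869494 -2.8474976572918127
```

```bash
python3 -m crank '[[0.004,-0.002,0.01,0,0,0],[0,0,0.015,0,0,0],[0,0,0.01,0,0,0],[0,0,0.01,0,0,0],[0,0,0.01,0,0,0]]'
python3 -m crank '[[0,0,0.01,0,0,0],[0,0,0.01,0,0,0],[0,0,0.01,0,0,0],[0,0,0,0,0,0]]'
```

```text
time: 6.75
tool_pos: [606.0, 23.0, 161.0]
tcp_rot: [-3.142, 0.0, 3.041]
contact_force: [0.7, 0.9, -2.3]
grip_width: 11.5
finger_force: 30.0
time: 7.25
tool_pos: [605.4, 23.1, 130.7]
tcp_rot: [-3.142, -0.002, 3.041]
contact_force: [-0.0, -0.1, -1.1]
grip_width: 11.5
finger_force: 30.0
```

```bash
python3 -m crank '[[0,0,0.01,0,0,0],[0,0,0.01,0,0,0],[0,0,0.008,0,0,0],[0,0,0.004,0,0,0],[0,0,0,0,0,0]]'
python3 -m crank '[[0,0,0.002,0,0,0],[0,0,0.001,0,0,0],[0,0,0,0,0,0]]'
python3 -m crank '[[0,0,0.001,0,0,0],[0,0,0.001,0,0,0],[0,0,0,0,0,0]]'
```

```text
time: 7.88
tool_pos: [605.9, 23.0, 99.4]
tcp_rot: [-3.142, -0.0, 3.041]
contact_force: [0.7, -0.6, -2.3]
grip_width: 11.6
finger_force: 30.0
time: 8.25
tool_pos: [606.2, 23.0, 97.0]
tcp_rot: [3.142, 0.001, 3.041]
contact_force: [-0.5, -0.8, -2.4]
grip_width: 11.7
finger_force: 30.0
time: 8.62
tool_pos: [607.2, 22.7, 96.6]
tcp_rot: [-3.141, 0.004, 3.041]
contact_force: [0.4, -1.4, 8.1]
grip_width: 11.5
finger_force: 30.0
```

```bash
python3 -m crank '[[0,0,0.0005,0,0,0],[0,0,0,0,0,0],[0,0,0,0,0,0]]'
python3 - <<'E'
from plant import bot
import numpy as np
o=bot.get_obs();print({k:np.round(o[k],2) for k in("tool_pos","tcp_rot","contact_force","moment")})
E
```

```text
time: 9.0
tool_pos: [607.3, 22.7, 96.6]
tcp_rot: [-3.141, 0.004, 3.041]
contact_force: [-1.1, -2.0, 10.6]
grip_width: 11.7
finger_force: 30.0
{'tool_pos': array([607.25,  22.69,  96.64]), 'tcp_rot': array([-3.14,  0.  ,  3.04]), 'contact_force': array([-1.14, -1.99, 10.62]), 'moment': array([-0.01,  0.37,  0.01])}
```

The moment shows the basket's robot-side edge resting on the floor with a tilt of about 2°. I'll relieve the push and let go.

```bash
python3 -m crank '[[0,0,-0.001,0,0.02,0],[0,0,0.0005,0,0.015,0],[0,0,0,0,0,0]]'
python3 -m crank '[[0,0,0,0,0,0],[0,0,0,0,0,0],[0,0,0,0,0,0]]' 32
python3 -m crank '[[0,0,-0.01,0,0,0],[0,0,-0.02,0,0,0],[0,0,-0.03,0,0,0],[0,0,-0.05,0,0,0],[0,0,-0.06,0,0,0]]'
```

```text
time: 9.38
tool_pos: [607.2, 22.8, 96.8]
tcp_rot: [-3.141, -0.032, 3.041]
contact_force: [-1.5, -1.1, 12.2]
grip_width: 11.7
finger_force: 30.0
time: 9.75
tool_pos: [605.7, 23.1, 94.2]
tcp_rot: [3.142, -0.036, 3.041]
contact_force: [-0.2, -0.6, 0.8]
grip_width: 28.9
finger_force: 0.0
time: 10.38
tool_pos: [611.3, 22.5, 266.1]
tcp_rot: [3.142, -0.037, 3.041]
contact_force: [0.6, -0.2, -0.9]
grip_width: 29.2
finger_force: 0.0
```

```bash
python3 -m crank '[[0.04,0.036,0,0,-0.036,0],[0.04,0.036,0,0,0,0],[0.04,0.036,0,0,0,0],[0.04,0.036,0,0,0,0],[0.04,0.036,0,0,0,0]]' 90
python3 -m crank '[[0.04,0.036,0,0,0,0.1],[0,0,0,0,0,0.18],[0,0,0,0,0,0.18],[0,0,0,0,0,0.18],[0,0,0,0,0,0.18]]'
python3 -m crank '[[0,0,0,0,0,0.18],[0,0,0,0,0,0.18],[0,0,0,0,0,0.18],[0,0,0,0,0,0.18],[0,0,0,0,0,0.18]]'
python3 -m crank '[[0,0,0,0,0,0.18],[0,0,0,0,0,0.18],[0,0,0,0,0,0.18],[0,0,0,0,0,0.18],[0,0,0,0,0,0.18]]'
python3 -m crank '[[0,0,0,0,0,0],[0,0,0,0,0,0]]'
python3 - <<'E'
from plant import bot
from h import *
o=bot.get_obs();c=bot.capture("wrist");cv2.imwrite("pics/w5.png",c["color"])
import pickle;pickle.dump((o,c),open("d5.pkl","wb"))
print(np.round(o["tool_pos"],1),np.round(o["tcp_rot"],3))
for b in blobs(c["color"],(100,90,30),(125,255,255),100):print(b)
E
```

```text
time: 11.0
tool_pos: [429.8, 222.7, 266.7]
tcp_rot: [3.141, 0.002, 3.041]
contact_force: [0.6, 1.2, -0.2]
grip_width: 74.6
finger_force: 0.0
time: 11.62
tool_pos: [394.8, 261.6, 266.6]
tcp_rot: [3.14, 0.001, 2.215]
contact_force: [0.2, 0.6, -0.9]
grip_width: 82.3
finger_force: 0.0
time: 12.25
tool_pos: [394.9, 261.5, 266.5]
tcp_rot: [3.14, -0.001, 1.315]
contact_force: [-1.0, -1.7, -0.2]
grip_width: 82.4
finger_force: 0.0
time: 12.88
tool_pos: [394.8, 261.5, 266.5]
tcp_rot: [3.141, -0.002, 0.415]
contact_force: [0.5, 0.2, -0.1]
grip_width: 82.9
finger_force: 0.0
time: 13.12
tool_pos: [394.8, 261.5, 266.2]
tcp_rot: [3.141, -0.001, 0.424]
contact_force: [0.2, 0.0, -0.2]
grip_width: 82.6
finger_force: 0.0
[394.8 261.5 266.2] [ 3.141e+00 -1.000e-03  4.240e-01]
([535.3, 124.2], 1335, [np.int32(510), np.int32(53), np.int32(560), np.int32(172)], [[510.0, 53.0], [559.0, 53.0], [559.0, 171.0], [510.0, 171.0]])
([275.0, 98.7], 801, [np.int32(262), np.int32(84), np.int32(289), np.int32(120)], [[262.0, 84.0], [288.0, 84.0], [288.0, 119.0], [262.0, 119.0]])
([275.0, 148.8], 670, [np.int32(263), np.int32(131), np.int32(288), np.int32(163)], [[263.0, 131.0], [287.0, 131.0], [287.0, 162.0], [263.0, 162.0]])
```

View pics/w5.png

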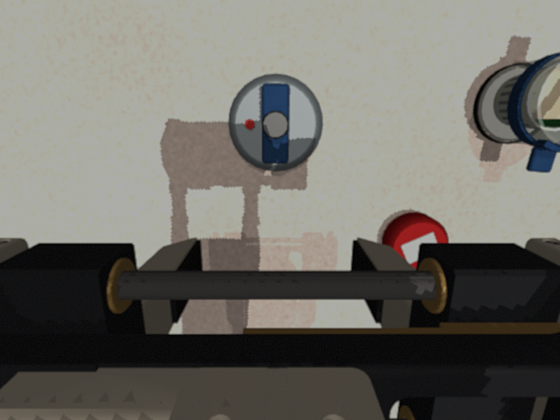

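The lid's bar is upright in the picture, rows 84 to 163 at column 275, so it is aligned with the tool's x axis. The pump cap is at (275,125).

Run:
```python
from h import *;import pickle
o,c=pickle.load(open("d5.pkl","rb"));I={"tool_pos":np.zeros(3),"tcp_rot":np.zeros(3)};h=o["tool_pos"][2]
for p,z in(((275,84),80),((275,163),80),((275,124.5),102),((275.3,122),0),((229.5,122),20),((321.5,122),20)):print(p,onz(c,p,h-z,I).round(1),onz(c,p,z,o).round(1))
```

```text
(275, 84) [109.   -2.1 186.2] [493.6 308.3  80. ]
(275, 163) [ 27.1  -2.1 186.2] [419.  274.6  80. ]
(275, 124.5) [ 68.5  -2.  164.2] [456.7 291.5 102. ]
(275.3, 122) [ 71.   -2.1 266.2] [459.1 292.6   0. ]
(229.5, 122) [ 71.  -59.6 246.2] [435.4 345.   20. ]
(321.5, 122) [ 71.   56.1 246.2] [483.  239.6  20. ]
```

```bash
python3 -m crank '[[0.034,-0.001,0.03,0,0,0],[0.034,-0.001,0.05,0,0,0],[0,0,0.05,0,0,0],[0,0,0.03,0,0,0],[0,0,0,0,0,0]]' 65
python3 -m crank '[[0,0,0.03,0,0,0],[0,0,0.015,0,0,0],[0,0,0.008,0,0,0],[0,0,0,0,0,0]]'
python3 -m crank '[[0,0,0,0,0,0],[0,0,0,0,0,0],[0,0,0,0,0,0],[0,0,0,0,0,0],[0,0,0,0,0,0]]' 0
```

```text
time: 13.8
tool_pos: [454.9, 290.4, 103.8]
tcp_rot: [3.141, 0.004, 0.422]
contact_force: [0.4, 0.3, 1.2]
grip_width: 59.8
finger_force: 0.0
time: 14.3
tool_pos: [456.6, 291.2, 53.3]
tcp_rot: [3.141, -0.001, 0.421]
contact_force: [-0.0, -0.2, -0.2]
grip_width: 59.6
finger_force: 0.0
time: 14.92
tool_pos: [456.5, 291.1, 53.2]
tcp_rot: [3.141, -0.001, 0.421]
contact_force: [-0.6, -0.2, 3.4]
grip_width: 29.6
finger_force: 30.0
```

```bash
python3 -m crank '[[0,0,-0.02,0,0,0],[0,0,-0.05,0,0,0],[0,0,-0.06,0,0,0],[0,0,-0.05,0,0,0],[0,0,-0.02,0,0,0]]'
python3 -m crank '[[0,0,0,0,0,-0.1],[0,0,0,0,0,-0.175],[0,0,0,0,0,-0.175],[0,0,0,0,0,-0.175],[0,0,0,0,0,-0.175]]'
python3 -m crank '[[0,0,0,0,0,-0.145],[0,0,0,0,0,-0.1],[-0.03,0.015,0,0,0,0],[-0.052,0.027,0,0,0,0],[-0.052,0.027,0,0,0,0]]'
python3 -m crank '[[-0.052,0.027,0,0,0,0],[-0.052,0.027,0,0,0,0],[-0.052,0.027,0,0,0,0],[-0.04,0.02,0,0,0,0],[-0.021,0.01,0,0,0,0]]'
python3 -m crank '[[0,0,0,0,0,0],[0,0,0,0,0,0],[0,0,0,0,0,0]]'
python3 - <<'E'
from plant import bot
from h import *
o=bot.get_obs();c=bot.capture("wrist");cv2.imwrite("pics/w6.png",c["color"])
import pickle;pickle.dump((o,c),open("d6.pkl","wb"))
print(np.round(o["tool_pos"],1),np.round(o["tcp_rot"],3))
for b in blobs(c["color"],(100,90,30),(125,255,255),100):print(b[:3])
E
```

```text
time: 15.55
tool_pos: [456.8, 291.5, 256.0]
tcp_rot: [3.141, -0.006, 0.421]
contact_force: [0.4, 0.5, -2.2]
grip_width: 29.9
finger_force: 30.0
time: 16.18
tool_pos: [455.8, 290.9, 252.2]
tcp_rot: [3.142, 0.001, 1.227]
contact_force: [-0.8, -1.3, -3.5]
grip_width: 29.8
finger_force: 30.0
time: 16.8
tool_pos: [510.7, 149.4, 252.4]
tcp_rot: [3.141, 0.0, 1.467]
contact_force: [0.3, 0.4, -1.7]
grip_width: 29.7
finger_force: 30.0
time: 17.42
tool_pos: [598.5, -79.0, 252.1]
tcp_rot: [-3.141, -0.0, 1.464]
contact_force: [-0.3, 0.4, -2.0]
grip_width: 29.7
finger_force: 30.0
time: 17.8
tool_pos: [598.1, -75.3, 253.3]
tcp_rot: [3.141, -0.0, 1.468]
contact_force: [-0.1, 0.4, -2.2]
grip_width: 29.9
finger_force: 30.0
[598.1 -75.3 253.3] [ 3.141 -0.     1.468]
([329.4, 68.5], 734, [np.int32(312), np.int32(51), np.int32(346), np.int32(95)])
([220.7, 120.8], 666, [np.int32(205), np.int32(94), np.int32(239), np.int32(138)])
([276.5, 218.8], 4774, [np.int32(244), np.int32(180), np.int32(310), np.int32(270)])
```

View pics/w6.png

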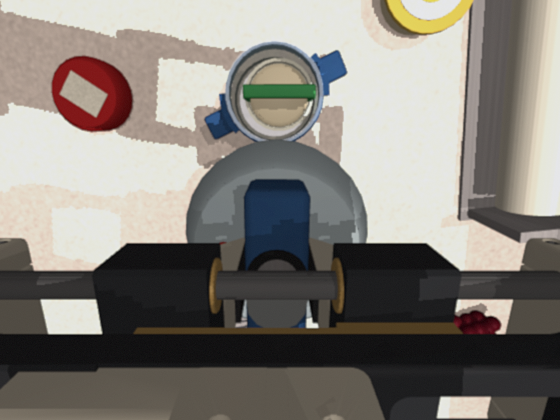

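The basket stands inside the canister. The mouth's outer ring centre is near (275,92), with ears at (329,68) and (221,121). The held lid's far edge is at row 140, its sides at columns 187 and 367, and the bar end at row 180.

Run:
```python
from h import *;import pickle
o,c=pickle.load(open("d6.pkl","rb"));I={"tool_pos":np.zeros(3),"tcp_rot":np.zeros(3)};h=o["tool_pos"][2]
g=lambda p,z:onz(c,p,z,I).round(1)
G=cv2.cvtColor(c["color"],cv2.COLOR_BGR2GRAY)
print(G[92,215:260].tolist(),G[92,300:340].tolist());print(G[35:60,275].tolist(),G[120:150,276].tolist())
print("bar end",g((277,180),-27),"lid far",g((277,140),53),"L",g((187,215),53),"R",g((367,215),53))
for p in((225,92),(325,92),(275,42),(275,141)):print(p,g(p,h-98))
a,b=onz(c,(330.5,68),75,o),onz(c,(220,121.5),75,o);print(a,b,(a+b)/2,np.degrees(np.arctan2(*(a-b)[1::-1])))
print("ears mid",(g((330.5,68),h-75)+g((220,121.5),h-75))/2)
m=cv2.inRange(cv2.cvtColor(c["color"],cv2.COLOR_BGR2HSV),np.array((100,70,30)),np.array((125,255,255)))
print(np.degrees(o["tcp_rot"][2]))
```

```text
[229, 230, 230, 228, 221, 215, 209, 203, 202, 194, 172, 156, 151, 137, 91, 74, 97, 108, 108, 102, 79, 63, 78, 104, 115, 145, 173, 145, 89, 76, 83, 86, 85, 85, 86, 85, 84, 86, 85, 86, 85, 86, 85, 85, 87] [87, 87, 88, 88, 87, 88, 88, 88, 88, 88, 88, 88, 91, 108, 129, 126, 131, 126, 84, 105, 145, 153, 150, 123, 89, 81, 80, 77, 90, 160, 230, 233, 230, 230, 229, 228, 229, 229, 229, 229]
[229, 229, 230, 230, 231, 227, 198, 163, 141, 100, 70, 61, 62, 80, 108, 123, 125, 122, 121, 123, 122, 110, 111, 155, 182] [158, 157, 154, 148, 142, 129, 123, 145, 165, 177, 184, 190, 191, 193, 192, 178, 138, 112, 103, 90, 84, 87, 89, 89, 89, 90, 91, 91, 91, 93]
bar end [ 47.6  -0.5 -27. ] lid far [60.  -0.3 53. ] L [  7.9 -64.2  53. ] R [ 7.9 63.8 53. ]
(225, 92) [ 99.2 -49.5 155.3]
(325, 92) [ 99.3  45.6 155.3]
(275, 42) [142.3  -1.9 155.3]
(275, 141) [ 53.6  -2.  155.3]
[664.38726325  42.49254883  75.        ] [546.5133682    2.72042214  75.        ] [605.45031573  22.60648549  75.        ] 18.645038382543994
ears mid [ 98.1   -2.95 178.3 ]
84.09101796782059
```

```bash
python3 -m crank '[[0.02,-0.001,0,0,0,0],[0.04,-0.001,0.01,0,0,0],[0.027,0,0.02,0,0,0],[0.01,0,0.02,0,0,0],[0,0,0,0,0,0]]'
python3 -m crank '[[0,0,0.015,0,0,0],[0,0,0.015,0,0,0],[0,0,0.01,0,0,0],[0,0,0,0,0,0],[0,0,0,0,0,0]]'
```

```text
time: 18.48
tool_pos: [605.5, 22.2, 201.7]
tcp_rot: [-3.139, -0.0, 1.468]
contact_force: [0.1, -0.4, -1.8]
grip_width: 29.6
finger_force: 30.0
time: 19.1
tool_pos: [606.9, 19.6, 163.4]
tcp_rot: [3.14, -0.0, 1.465]
contact_force: [-0.5, 0.4, -1.9]
grip_width: 29.9
finger_force: 30.0
```

```bash
python3 -m crank '[[0.001,-0.001,0.006,0,0,0],[0,0,0.006,0,0,0],[0,0,0.004,0,0,0],[0,0,0,0,0,0]]'
python3 -m crank '[[0,0,0.003,0,0,0],[0,0,0.002,0,0,0],[0,0,0,0,0,0]]'
python3 -m crank '[[0,0,0.001,0,0,0],[0,0,0.001,0,0,0],[0,0,0,0,0,0]]'
```

```text
time: 19.6
tool_pos: [605.5, 21.0, 146.6]
tcp_rot: [3.141, 0.0, 1.466]
contact_force: [-0.2, -0.0, -1.4]
grip_width: 30.1
finger_force: 30.0
time: 19.98
tool_pos: [605.7, 20.9, 141.9]
tcp_rot: [3.141, -0.0, 1.466]
contact_force: [0.1, -1.0, -2.0]
grip_width: 29.6
finger_force: 30.0
time: 20.35
tool_pos: [605.7, 20.9, 140.0]
tcp_rot: [3.141, 0.0, 1.466]
contact_force: [-0.1, 0.9, -1.3]
grip_width: 30.1
finger_force: 30.0
```

```bash
python3 -m crank '[[0,0,0.001,0,0,0],[0,0,0.001,0,0,0],[0,0,0,0,0,0]]'
python3 -m crank '[[0,0,0.0005,0,0,0],[0,0,0.0005,0,0,0],[0,0,0,0,0,0]]'
```

```text
time: 20.72
tool_pos: [605.7, 20.9, 138.0]
tcp_rot: [3.141, 0.0, 1.466]
contact_force: [1.0, -0.4, -1.0]
grip_width: 29.8
finger_force: 30.0
time: 21.1
tool_pos: [605.8, 20.9, 137.2]
tcp_rot: [3.14, 0.0, 1.466]
contact_force: [-0.9, -0.6, -0.9]
grip_width: 30.1
finger_force: 30.0
```

```bash
python3 -m crank '[[0,0,0.0005,0,0,0],[0,0,0.0005,0,0,0],[0,0,0,0,0,0]]'
python3 -m crank '[[0,0,0.0005,0,0,0],[0,0,0,0,0,0],[0,0,0,0,0,0]]'
```

```text
time: 21.48
tool_pos: [605.8, 20.8, 137.2]
tcp_rot: [3.14, 0.0, 1.466]
contact_force: [-3.2, -0.4, 6.2]
grip_width: 30.4
finger_force: 30.0
time: 21.85
tool_pos: [605.8, 20.9, 137.2]
tcp_rot: [3.139, 0.0, 1.466]
contact_force: [-3.7, -0.3, 9.5]
grip_width: 29.7
finger_force: 30.0
```

Seated at 137.2, as expected. Now I'll turn it clockwise.

```bash
cat > m.py <<'E'
from plant import bot
import numpy as np
o=bot.get_obs();print("pos",o["tool_pos"].round(1),"yaw",o["tcp_rot"][2].round(3),"F",o["contact_force"].round(1),"M",o["moment"].round(2))
E
python3 m.py
python3 -m crank '[[0,0,-0.0005,0,0,0.05],[0,0,0,0,0,0.1],[0,0,0,0,0,0.1],[0,0,0,0,0,0.05],[0,0,0,0,0,0]]' >/dev/null; python3 m.py
python3 -m crank '[[0,0,0,0,0,0.1],[0,0,0,0,0,0.1],[0,0,0,0,0,0.1],[0,0,0,0,0,0.1],[0,0,0,0,0,0]]'>/dev/null; python3 m.py
python3 -m crank '[[0,0,0,0,0,0.1],[0,0,0,0,0,0.1],[0,0,0,0,0,0.05],[0,0,0,0,0,0]]'>/dev/null; python3 m.py
```

```text
pos [605.8  20.9 137.2] yaw 1.466 F [-3.7 -0.3  9.5] M [0.04 0.93 0.03]
pos [606.3  20.8 137.2] yaw 1.165 F [-1.2 -1.2  5.1] M [ 0.05  0.42 -0.06]
pos [606.4  20.9 137.2] yaw 0.765 F [-0.6  0.7  6. ] M [ 0.2   0.35 -0.1 ]
pos [606.4  20.9 137.2] yaw 0.515 F [-0.2  0.1  5.4] M [ 0.12  0.38 -0.09]
```

```bash
python3 -m crank '[[0,0,0,0,0,0.05],[0,0,0,0,0,0.05],[0,0,0,0,0,0]]' >/dev/null; python3 m.py
python3 -m crank '[[0,0,0,0,0,0.03],[0,0,0,0,0,0.02],[0,0,0,0,0,0]]'>/dev/null; python3 m.py
python3 -m crank '[[0,0,0,0,0,0.02],[0,0,0,0,0,0],[0,0,0,0,0,0]]'>/dev/null; python3 m.py
```

```text
pos [606.5  20.8 137.2] yaw 0.415 F [-0.5  0.   5.3] M [ 0.04  0.35 -0.14]
pos [606.5  20.8 137.1] yaw 0.366 F [-0.9 -1.   5. ] M [0.09 0.35 0.02]
pos [606.5  20.9 137.2] yaw 0.346 F [-0.8 -1.2  6.2] M [0.11 0.35 0.05]
```

```bash
python3 -m crank '[[0,0,0,0,0,0.015],[0,0,0,0,0,0],[0,0,0,0,0,0]]' >/dev/null; python3 m.py
python3 -m crank '[[0,0,0,0,0,0.015],[0,0,0,0,0,0],[0,0,0,0,0,0]]'>/dev/null; python3 m.py
```

```text
pos [606.5  20.9 137.1] yaw 0.331 F [-0.1 -0.2  5.4] M [0.11 0.34 0.07]
pos [606.5  21.1 137.2] yaw 0.317 F [-0.8 -0.4  4.7] M [0.17 0.3  0.22]
```

```bash
python3 -m crank '[[0,0,0,0,0,0.015],[0,0,0,0,0,0],[0,0,0,0,0,0]]' >/dev/null; python3 m.py
python3 - <<'E'
from plant import bot
from h import *
for n in("scene","side"):
    c=bot.capture(n)
    for b in blobs(c["color"],(100,90,30),(125,255,255),15):
        if 220<b[0][0]<360 and 130<b[0][1]<280:print(n,b[0],b[1])
E
```

```text
pos [606.5  21.  137.1] yaw 0.302 F [-0.7 -0.2  6. ] M [0.2  0.34 0.16]
scene [316.3, 227.7] 82
scene [316.1, 262.3] 59
```

```bash
python3 -m crank '[[0,0,0,0,0,0],[0,0,0,0,0,0],[0,0,0,0,0,0],[0,0,-0.02,0,0,0],[0,0,-0.03,0,0,0]]' 65
python3 -m crank '[[0,0,-0.05,0,0,0],[-0.035,0,-0.05,0,0,0],[-0.035,0,-0.03,0,0,0],[0,0,0,0,0,0],[0,0,0,0,0,0]]'
python3 - <<'E'
from plant import bot
from h import *
o=bot.get_obs();c=bot.capture("wrist");cv2.imwrite("pics/w7.png",c["color"])
import pickle;pickle.dump((o,c),open("d7.pkl","wb"))
print(np.round(o["tool_pos"],1),np.round(o["tcp_rot"],3))
for b in blobs(c["color"],(100,90,30),(125,255,255),60):print(b)
E
```

```text
time: 26.58
tool_pos: [605.1, 20.9, 185.5]
tcp_rot: [-3.141, 0.002, 0.301]
contact_force: [0.2, -1.0, -0.2]
grip_width: 59.7
finger_force: 0.0
time: 27.2
tool_pos: [538.8, 0.3, 315.3]
tcp_rot: [-3.142, -0.0, 0.301]
contact_force: [0.1, 0.9, -0.4]
grip_width: 59.6
finger_force: 0.0
[5.388e+02 3.000e-01 3.153e+02] [-3.142 -0.     0.301]
([274.4, 61.3], 188, [np.int32(265), np.int32(57), np.int32(285), np.int32(67)], [[265.0, 57.0], [284.0, 57.0], [284.0, 66.0], [265.0, 66.0]])
([276.2, 92.9], 975, [np.int32(261), np.int32(76), np.int32(292), np.int32(118)], [[261.0, 77.0], [291.0, 76.0], [292.0, 116.0], [262.0, 117.0]])
([276.1, 148.8], 876, [np.int32(262), np.int32(128), np.int32(291), np.int32(165)], [[262.0, 128.0], [290.0, 128.0], [290.0, 164.0], [262.0, 164.0]])
([276.7, 177.7], 168, [np.int32(268), np.int32(173), np.int32(286), np.int32(183)], [[268.0, 173.0], [285.0, 173.0], [285.0, 182.0], [268.0, 182.0]])
```

View pics/w7.png

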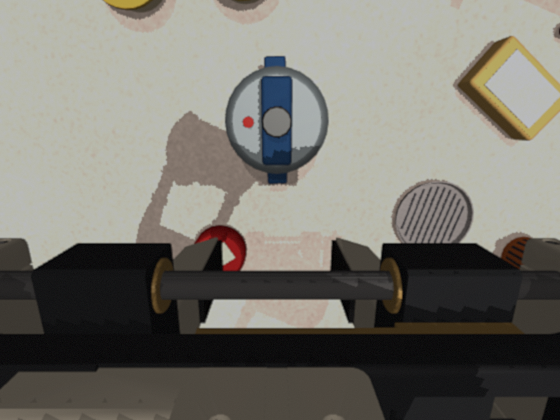

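Ears at (274.4,61) and (276.7,178) line up with the bar at column 276 to within about 1°, so the lid is locked. The pump cap is at (277,121).

```bash
python3 - <<'E'
from h import *;import pickle
o,c=pickle.load(open("d7.pkl","rb"));I={"tool_pos":np.zeros(3),"tcp_rot":np.zeros(3)};h=o["tool_pos"][2]
print(onz(c,(276.7,121.3),h-186,I),onz(c,(276.7,121.3),186,o))
E
python3 -m crank '[[0.035,0,0.02,0,0,0],[0.035,0,0.04,0,0,0],[0,0,0.035,0,0,0],[0,0,0.01,0,0,0],[0,0,0,0,0,0]]' 0
python3 -m crank '[[0,0,0,0,0,0],[0,0,0,0,0,0]]'; python3 m.py
```

```text
[ 71.38714671  -0.2786782  129.26940925] [606.97852151  21.69527073 186.        ]
time: 27.88
tool_pos: [605.6, 21.0, 210.4]
tcp_rot: [-3.141, 0.001, 0.301]
contact_force: [-0.5, 0.3, 1.2]
grip_width: 14.3
finger_force: 0.0
time: 28.12
tool_pos: [606.2, 20.8, 212.7]
tcp_rot: [3.14, -0.004, 0.301]
contact_force: [-1.0, 0.6, 0.3]
grip_width: 0.7
finger_force: 0.0
pos [606.2  20.8 212.7] yaw 0.301 F [-1.   0.6  0.3] M [-0.03  0.09 -0.04]
```

Centred. First stroke down.

```bash
python3 -m crank '[[0,0,0.012,0,0,0],[0,0,0.01,0,0,0],[0,0,0,0,0,0]]' >/dev/null; python3 m.py
python3 -m crank '[[0,0,0.005,0,0,0],[0,0,0.005,0,0,0],[0,0,0.005,0,0,0],[0,0,0,0,0,0]]'>/dev/null; python3 m.py
```

```text
pos [604.9  20.9 187.7] yaw 0.301 F [-0.7  0.3 -0.3] M [ 0.02  0.16 -0.  ]
pos [606.   20.9 174.9] yaw 0.301 F [-2.7 -0.4  8.6] M [0.03 0.56 0.05]
```

```bash
python3 -m crank '[[0,0,0.002,0,0,0],[0,0,0.002,0,0,0],[0,0,0,0,0,0],[0,0,0,0,0,0]]' >/dev/null; python3 m.py
python3 -m crank '[[0,0,0.001,0,0,0],[0,0,0,0,0,0],[0,0,0,0,0,0]]'>/dev/null; python3 m.py
```

```text
pos [606.   20.9 171.6] yaw 0.301 F [-3.6 -0.4  8.7] M [-0.01  0.71  0.04]
pos [606.   20.9 170.7] yaw 0.301 F [-4.1 -1.   9.2] M [0.04 0.77 0.01]
```

```bash
python3 -m crank '[[0,0,0.001,0,0,0],[0,0,0,0,0,0],[0,0,0,0,0,0]]' >/dev/null; python3 m.py
python3 -m crank '[[0,0,0.001,0,0,0],[0,0,0,0,0,0],[0,0,0,0,0,0]]'>/dev/null; python3 m.py
```

```text
pos [606.1  20.9 170.2] yaw 0.301 F [-4.3  0.3 13.3] M [ 0.08  0.94 -0.06]
pos [606.2  20.9 170.1] yaw 0.301 F [-6.  -0.9 17.3] M [ 0.08  1.24 -0.02]
```

The pump bottomed at z 170.1 with 17 N. Now fully up, then the second stroke.

```bash
python3 -m crank '[[0,0,-0.008,0,0,0],[0,0,-0.01,0,0,0],[0,0,-0.01,0,0,0],[0,0,0,0,0,0],[0,0,0,0,0,0]]' >/dev/null; python3 m.py
python3 -m crank '[[0,0,0,0,0,0],[0,0,0,0,0,0],[0,0,0,0,0,0]]'>/dev/null; python3 m.py
python3 -m crank '[[0,0,0.008,0,0,0],[0,0,0.006,0,0,0],[0,0,0.006,0,0,0],[0,0,0.005,0,0,0],[0,0,0,0,0,0]]'>/dev/null; python3 m.py
python3 -m crank '[[0,0,0.002,0,0,0],[0,0,0.001,0,0,0],[0,0,0,0,0,0],[0,0,0,0,0,0]]'>/dev/null; python3 m.py
```

```text
pos [605.5  20.9 194.4] yaw 0.301 F [-0.1  0.3 -0.9] M [0.04 0.1  0.01]
pos [605.7  20.9 194.9] yaw 0.301 F [ 0.3 -0.1  0.3] M [ 0.01  0.08 -0.06]
pos [606.   20.9 170.9] yaw 0.301 F [-2.2 -0.7  9.9] M [0.07 0.48 0.07]
pos [606.2  20.9 170.1] yaw 0.301 F [-6.2  0.6 18.6] M [ 0.03  1.09 -0.  ]
```

```bash
python3 -m crank '[[0,0,-0.008,0,0,0],[0,0,-0.01,0,0,0],[0,0,-0.01,0,0,0],[0,0,-0.03,0,0,0],[0,0,-0.05,0,0,0]]' >/dev/null; python3 m.py
python3 -m crank '[[-0.035,0,-0.03,0,0,0],[-0.035,0,0,0,0,0],[0,0,0,0,0,0],[0,0,0,0,0,0]]'>/dev/null
python3 - <<'E'
from plant import bot
from h import *
o=bot.get_obs();c=bot.capture("wrist");cv2.imwrite("pics/w8.png",c["color"]);print(o["time"],o["tool_pos"])
P=[]
for b in blobs(c["color"],(100,90,30),(125,255,255),60):print(b[:3],onz(c,b[0],75,o).round(1));
s=bot.capture("side")["color"];cv2.imwrite("pics/s8.png",s)
c2=cv2.resize(s[130:250,210:370],(800,600),interpolation=cv2.INTER_CUBIC);cv2.imwrite("pics/s8z.png",cv2.convertScaleAbs(c2,alpha=1.4))
E
```

```text
pos [604.5  21.  273.7] yaw 0.301 F [ 1.3  0.3 -0.3] M [-0.   0.1 -0. ]
33.875 [5.39044764e+02 2.51514679e-01 3.04721146e+02]
([274.3, 59.6], 201, [np.int32(264), np.int32(55), np.int32(285), np.int32(66)]) [672.   44.6  75. ]
([275.9, 92.0], 1062, [np.int32(261), np.int32(75), np.int32(292), np.int32(116)]) [639.1  32.5  75. ]
([276.2, 149.9], 915, [np.int32(261), np.int32(129), np.int32(292), np.int32(167)]) [575.   12.2  75. ]
([277.0, 179.4], 190, [np.int32(268), np.int32(174), np.int32(287), np.int32(185)]) [5.401e+02 3.000e-01 7.500e+01]
```

View pics/s8z.png

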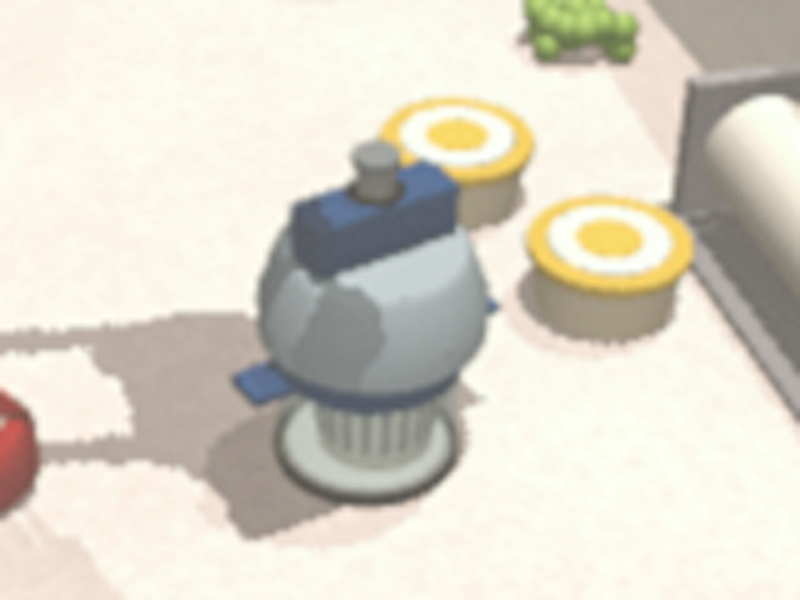

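The side view shows the lid level and locked with its bar along the ears, the pump up at (376,155) and the basket inside. The tubs are undisturbed, so I'm handing in.

```bash
python3 -c "
from plant import bot
print(bot.close_job())"
```

```text
the job is handed in; nothing more can be done
None
```

Job handed in at about 34 s: the basket is in the canister, the lid is seated with its bar within about 1° of the ears (locked), and the pump had two full strokes and was left up; no verdict was returned.

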